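# Unlatch a terminal box and slide its cover off

## Robot

A 6-joint arm with a two-finger parallel gripper is mounted at the origin on a cart in front of the work surface, level with it; the furniture and walls round the work are solid. World frame = base frame: x ahead of the robot, y to its left, z up, the work surface at z = 0. Lengths are in m, angles in degrees, forces in N, time in s.
With the tool pointing down it reaches from about 0.35 to 0.875 m from the base axis. Payload 4.2 kg.
Tool frame: the origin (TCP) lies on the centre line of the jaws, within the pads' length; the fingertips stand 8 mm ahead of it and the grasp point (between the pads) lies 11 mm behind it; z points along the fingers, y is the direction in which the jaws open and shut (so a half turn about z gives the same grasp; the last joint's range is limited). The gripper opens to 87 mm and grips with 3 to 60 N. Pads are 19 mm wide; open, the fingers measure 117 mm over their backs; the gripper's body (75 mm by 190 mm) begins 51 mm behind the grasp point.
Start: joints at [-52.964, 22.042, 0.453, 0, -68.411, -14.817], TCP at [0.236, -0.579, 0.231] pointing down, gripper open.
Joint ranges: [-179.83, 179.83], [-69.29, 118.12], [-61.27, 80.66], [-181.25, 117.63], [-171.15, -9.14], [-177.46, 177.46]. Speed limits (degrees/s): [159.86, 159.86, 180, 180, 180, 180].

## Interface

Orientations are given as a 3x3 rotation matrix whose columns are the frame's x, y, z axes.
In Python, from station import sense, capture, finish_job, recognise gives the robot as it stands.
- The arm moves only by the tool apply_moves, never from a script. Its argument "plan" is a list that holds one entry, the list of rows, each a list of 7 numbers: the opening in per cent of the stroke, from 0 (shut) to 100 (fully open), then the shift along the world's x, y, z in units of 25 mm (1.0 is 25 mm), then the turn, a rotation vector about the world's x, y, z in rad. A call has 1 to 12 rows; each row shifts and turns the pose as measured when the row begins; what a row does not reach is not made up. A row lasts 1/12 s, in which the tool goes at most 41.7 mm and 7.16 degrees, less where a joint would pass 70% of its speed; a pose out of reach is approached as far as the arm can. A call is refused whole if a number of a shift passes 1 or a number of a turn 0.125, either way. A call with a gripper value outside its range is refused whole. The fingers move at their own pace and stop on an object; the grip force is fixed at half the most. Time passes only in rows, so rows that do not move let the fingers close. It gives the time, the measured TCP pose, the force and the opening at its end, in the units of the state.
- sense(): the state, without advancing time (a new reading comes with each control period).
- capture(name): name is "side" or "top"; returns a dict with "pixels" (420x560x3 uint8, red, green, blue), "depth" (420x560 float32, m along the optical axis (not along the pixel's ray), 0 where there is no reading), "mtx" (3x3 intrinsics, pixels), "R" (3x3) and "t" (3): a world point X has camera coordinates R X + t. Camera axes: x right, y down, z forward; pixel columns grow to the right and rows downward; lengths in m; the calibration is good to about 2 mm. A picture is of the moment at which its call begins.
- finish_job(): hands the job in, once; it reports no verdict.
Trained networks look in a picture, given as the dict that the camera call returned (one of the last four; its "shot" number tells which), for a name from the list of things; names that differ only in an ending like _2 or _b are one class to them, and where a whole thing is asked for, a point or a joint stands for the part that bears it (a point fixed in the world has none). Each returns a list of dicts, best first, with "score" (0 to 1); they miss things now and then, are a little off and sometimes report something else, mostly with a low value. They report only what shows in the picture. A call takes as long as a camera call. They do not tell look-alikes from the thing itself.
- recognise(label, picture): "at" ([x, y, z] in m, in the coordinates of the camera as it stood for that picture, good to about 4 mm: the middle of the surface that is visible of it).
The state is a dict: "time_s": time; "joints": joint angles; "joint_velocities": joint speeds; "effort": joint torques, N m; "tcp_pos": TCP position; "ee_rot": TCP orientation; "wrist_force": force on the tool from outside, world axes, zero at the start; "moment": the same for the moment, N m; "gripper_width": opening from 0.0 (shut) to 1.0 (fully open).
Only numpy, scipy, OpenCV 4.12 (cv2) and the standard library are available. Lean on these libraries where they do the work, as an engineer would, in place of code of your own. Each camera call takes 0.05 s, during which the arm holds its last target.

## Task

Open the terminal box: press its snap tab right down, where it stays, then push the released aluminium cover by its rib along the rails, off the terminals and past the tab's slot, so that it ends up lying flat on the box's deck. Only press and push: do not lift the cover off the box, and do not shift the loose things standing around.

Things in the scene. Friction and masses are not known exactly. Their poses are not given: they have to be found in the camera images.
- terminal_box: Grey plastic terminal box screwed to the worktop, 260 (its x) x 100 (y) x 40 mm high to its top face; origin: centre of its underside. -x half: seat with the cover; +x half: empty deck, same level; slot of the snap tab between them at x = -17 to -1, across the box. The cover slides off in +x, straight. Four 5 mm high feet reach y = +-68 mm; a cable gland sticks out at the +x end to x = 152.
- seat (a point): Centre of the cover's seat on the box's top face, box x = -70, z = 40 mm: an opening with brass terminals under the cover, between side rails with inward lips (x = -130 to -20, lip tops at z = 51, 70 mm free between the lips). A 6 mm high stop at x = -126.5 keeps the cover from sliding backwards.
- deck (a point): Centre of the empty flat deck on the box's top face, box x = 62, z = 40 mm: it runs from x = 0 to an 8 mm high end stop at x = 125.5, between 8 mm high kerbs 83 mm apart.
- snap_tab (a joint): Travel of the black snap tab straight down, m. About 0: up, its nose bar stands 9 mm above the top face in front of the cover's leading edge and blocks it. 0.012: fully in (firm stop), bar 3 mm under the top face, cover free. About 4 N moves it all the way; no spring, it stays where it is left. From 0.010 on it counts as pressed in.
- tab_pad (a point): Centre of the top of the snap tab's thumb pad, which stands out beside the box on its +y side: 30 (box x) x 32 mm (y), at box x = -9, y = 68, z = 64 mm when up, 52 mm when fully in. It moves with the tab. Even fully in it stands 1 mm above the rails.
- terminal_cover: Loose aluminium cover plate, 110 (x) x 80 (y) x 5 mm, about 0.16 kg, with a push rib across it; origin: centre of its underside, axes as the box's. On its seat: box x = -70, y = 0, z = 40 mm; against the deck's end stop: x = 70 mm. It slides easily (about 1 N) when the tab is in.
- cover_rib (a point): Middle of the top edge of the cover's push rib: a wall 6 mm thick (x), 50 mm long (y), 18 mm high above the plate's upper face, at cover x = -30, top at z = 23 mm. Its flat -x face (cover x = -33) is the one to push; 22 mm of bare plate lie behind it. Two low gussets are on its other side.
- crucible: White conical crucible, 44 mm across, 37 mm high, loose, on the worktop on the +y side of the box; origin: centre of its underside.
- sample_tin: Round metal sample tin, 54 mm across, 58 mm high, loose, on the worktop on the +y side of the box, near the deck; origin: centre of its underside.
- weighing_bottle: Glass weighing bottle with stopper, 43 mm across, 64 mm high, loose, on the worktop on the -y side of the box; origin: centre of its underside.
- tapping_mallet: Small wooden mallet lying loose on the worktop to the left, 19 x 125 x 48 mm; origin: centre of its underside.
- mixing_bowl: Metal mixing bowl, 125 mm across, 55 mm high, loose, on the worktop to the left; origin: centre of its underside.
Things that resemble listed ones, but are neither listed nor needed, are in the scene too. Leave any black or purple look-alike of the terminal_cover alone.

How it is judged:
By the outcome, as a careful person would: the job done as asked, in the order asked, and still so for the second after the job is handed in, with the robot touching nothing.
It also fails if it takes over 38 s, if anything falls off the work surface, if the arm or the gripper's body presses on something with over 40 N, if the wrist force passes 120 N, or if a joint passes its speed limit or range.

## Working session

There is one attempt and no reset: what is moved stays moved. The work goes in short steps, Python scripts to look and compute and a tool call to move; the robot and the scene stay as the last step left them, time stands still between calls to the robot, and variables do not carry over. Pictures are saved under pics/ and viewed, and the job is handed in when it is done.

Besides the shell and the picture viewer there is one more tool, called after "Call:" as name(argument=value, ...), one argument or row to a line, values as JSON. apply_moves: Moves the arm, as the interface text tells. Its arguments: {"type":"object","properties":{"plan":{"type":"array","items":{"type":"array","items":{"type":"array","items":{"type":"number"}}}}},"required":["plan"]}

```bash
mkdir -p pics; ls
cat > h.py <<'E'
import numpy as np, cv2, pickle
from station import sense, capture, finish_job, recognise
def shot(cam,fn):
    p=capture(cam); cv2.imwrite('pics/'+fn,p['pixels'][:,:,::-1]); pickle.dump(p,open('pics/'+fn+'.pkl','wb')); return p
def c2w(p,a): return np.array(p['R']).T@(np.array(a)-np.array(p['t']))
def cloud(p):
    d=p['depth'];K=np.array(p['mtx']);v,u=np.mgrid[:d.shape[0],:d.shape[1]]
    c=np.stack([(u-K[0,2])/K[0,0]*d,(v-K[1,2])/K[1,1]*d,d],-1)
    return (c-np.array(p['t']))@np.array(p['R'])
def proj(p,X):
    c=np.array(p['R'])@np.array(X)+np.array(p['t']);q=np.array(p['mtx'])@c;return q[:2]/q[2]
E
python3 - <<'E'
from h import *
s=sense();print(s['time_s'],s['tcp_pos'],np.round(s['ee_rot'],3).tolist(),s['wrist_force'])
for c in('top','side'):
    p=shot(c,c+'1.png')
    for l in('terminal_box','snap_tab','tab_pad','terminal_cover','cover_rib','seat','deck','crucible','sample_tin','weighing_bottle','mixing_bowl','tapping_mallet'):
        try:
            for r in recognise(l,p): w=c2w(p,r['at']);print(c,l,round(r['score'],2),np.round(w,3),np.round(proj(p,w)))
        except Exception as e: print(l,e)
E
```

```text
pics
0.0 [ 0.23614313 -0.57803906  0.22946824] [[-0.926, -0.378, -0.001], [-0.378, 0.926, 0.002], [0.0, 0.002, -1.0]] [0.70932198 0.02076537 0.23550621]
top terminal_box 0.96 [ 0.627 -0.018  0.041] [331. 179.]
top snap_tab 0.85 [0.573 0.014 0.061] [317. 201.]
top snap_tab 0.39 [ 0.628 -0.018  0.044] [331. 179.]
top tab_pad 0.79 [0.576 0.013 0.06 ] [318. 200.]
top terminal_cover 0.95 [ 0.531 -0.06   0.046] [348. 220.]
top terminal_cover 0.81 [0.492 0.178 0.008] [247. 235.]
top terminal_cover 0.56 [ 0.495 -0.244  0.006] [420. 236.]
top cover_rib 0.9 [ 0.498 -0.242  0.004] [419. 235.]
top cover_rib 0.72 [0.491 0.178 0.005] [247. 235.]
top cover_rib 0.56 [ 0.528 -0.06   0.043] [348. 222.]
top seat 0.94 [ 0.626 -0.012  0.042] [328. 180.]
top deck 0.73 [ 0.632 -0.008  0.038] [326. 177.]
top crucible 0.55 [0.48  0.042 0.019] [303. 241.]
top sample_tin 0.63 [0.63  0.098 0.055] [281. 176.]
top sample_tin 0.63 [ 0.627 -0.02   0.043] [331. 179.]
top weighing_bottle 0.64 [ 0.616 -0.136  0.051] [381. 185.]
top mixing_bowl 0.79 [0.663 0.416 0.022] [149. 162.]
top tapping_mallet 0.62 [0.418 0.435 0
[... 386 characters left out ...]
.007] [294. 248.]
side cover_rib 0.78 [ 0.533 -0.064  0.047] [295. 195.]
side cover_rib 0.67 [0.491 0.178 0.005] [292. 248.]
side cover_rib 0.56 [ 0.49  -0.244  0.007] [317. 185.]
side cover_rib 0.53 [0.569 0.024 0.062] [277. 202.]
side seat 0.7 [ 0.602 -0.007  0.041] [269. 203.]
side seat 0.29 [0.63  0.118 0.044] [249. 220.]
side deck 0.61 [ 0.601 -0.005  0.043] [269. 202.]
side crucible 0.5 [0.485 0.05  0.03 ] [303. 218.]
side sample_tin 0.74 [0.666 0.378 0.03 ] [206. 273.]
side sample_tin 0.6 [0.63  0.12  0.043] [249. 220.]
side weighing_bottle 0.51 [ 0.615 -0.135  0.049] [275. 183.]
side mixing_bowl 0.8 [0.67 0.38 0.03] [204. 273.]
side tapping_mallet 0.64 [0.419 0.473 0.035] [299. 311.]
```

Run:
```python
import cv2
a=cv2.imread('pics/top1.png');cv2.imwrite('pics/top1c.png',cv2.resize(a[110:290,200:450],None,fx=3.2,fy=3.2,interpolation=cv2.INTER_CUBIC))
b=cv2.imread('pics/side1.png');cv2.imwrite('pics/side1c.png',cv2.resize(b[130:290,200:400],None,fx=3.7,fy=3.7,interpolation=cv2.INTER_CUBIC))
```

```text
(no output)
```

View pics/top1.png

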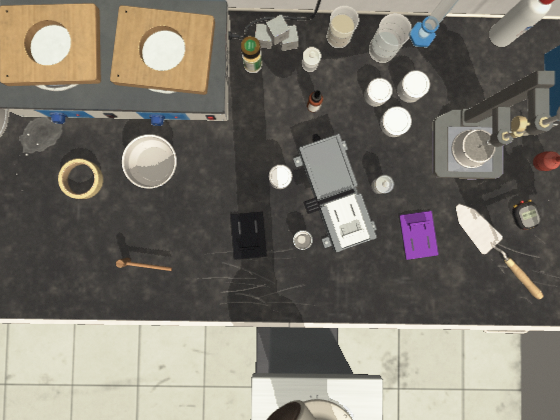

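View pics/top1c.png

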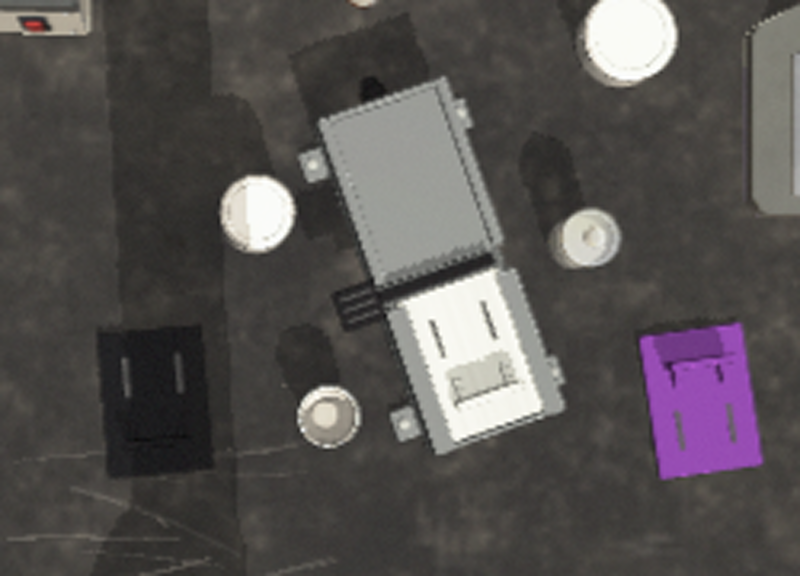

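View pics/side1.png

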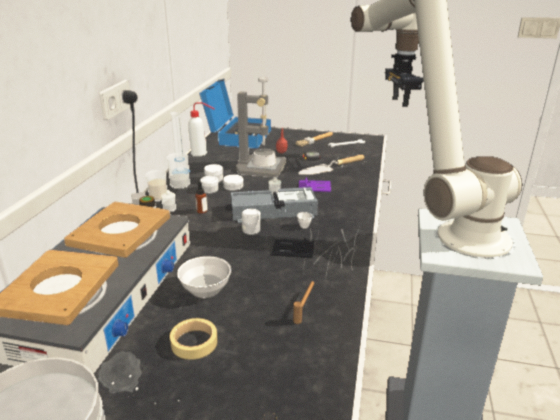

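View pics/side1c.png

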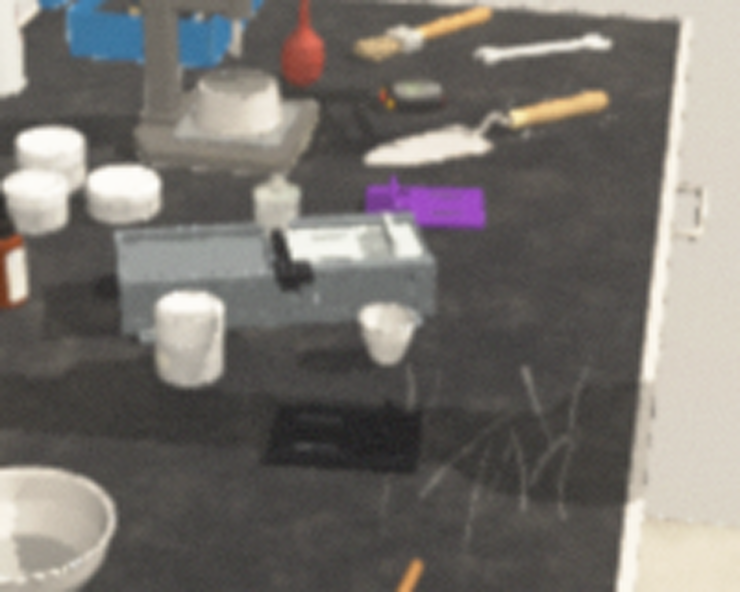

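The top view shows the aluminium (silver-white) cover on the box at (348,220). The look-alikes are a black plate at (247,235) and a purple one at (420,236), both lying on the worktop. Only the first is on the grey box, behind the black tab at (318,201), so that is the one I'll move; the crop confirms it.

```bash
cat > fit.py <<'E'
from h import *
from scipy.optimize import minimize
p=pickle.load(open('pics/top1.png.pkl','rb'));W=cloud(p)
print('cam pos',-np.array(p['R']).T@np.array(p['t']))
x,y,z=W[...,0],W[...,1],W[...,2]
m=(z>0.028)&(z<0.075)&(x>0.42)&(x<0.76)&(y>-0.13)&(y<0.075)
n,lab,st,cen=cv2.connectedComponentsWithStats(m.astype(np.uint8))
i=1+np.argmax(st[1:,4]); b=lab==i; P=W[b]
print(st[i])
def cost(q):
    c,s=np.cos(q[2]),np.sin(q[2]); d=P[:,:2]-q[:2]; bx=d@[c,s]; by=d@[-s,c]
    pad=(abs(bx+9)<0)|((bx<0.02)&(bx>-0.04)&(by>0.03))
    u=np.maximum(abs(bx)-.13,0);v=np.maximum(abs(by)-.05,0)
    ins=((u==0)&(v==0)).sum()
    return (np.minimum((u*1000)**2+(v*1000)**2,60)*(~pad)).mean()
best=None
pix=None
# centre by area: grid of expected rectangle, symmetric residual through both-sided coverage
def iou(q):
    c,s=np.cos(q[2]),np.sin(q[2]); 
    poly=[proj(p,[q[0]+c*a-s*e,q[1]+s*a+c*e,0.046]) for a,e in((-.13,-.05),(.13,-.05),(.13,.05),(-.13,.05))]
    S=16;im=np.zeros(b.shape,np.uint8);big=np.zeros((b.shape[0]*4,b.shape[1]*4),np.uint8)
    cv2.fillPoly(big,[np.int32(np.round((np.array(poly)+.5)*4*S))],1,shift=4)
    r=cv2.resize(big.astype(np.float32),(b.shape[1],b.shape[0]),interpolation=cv2.INTER_AREA)
    return abs(r-b).sum()
for a0 in(.25,.33,.4):
    r=minimize(lambda v:iou([v[0]/100,v[1]/100,v[2]/10]),[59.0,-3.5,a0*10],method='Nelder-Mead',options=dict(initial_simplex=None,xatol=1e-3,fatol=.1,maxiter=300))
    q=[r.x[0]/100,r.x[1]/100,r.x[2]/10];print(np.round(q,4),np.degrees(q[2]),r.fun,cost(q))
    if best is None or r.fun<best[1]: best=(q,r.fun)
q=best[0];c,s=np.cos(q[2]),np.sin(q[2]);D=W[...,:2]-q[:2];bx=D@[c,s];by=D@[-s,c]
g=p['pixels'].astype(float).mean(-1)
wh=(g>190)&(abs(bx)<.14)&(abs(by)<.05);
print('cover bright bx,by range',np.percentile(bx[wh],[1,50,99]),np.percentile(by[wh],[1,50,99]))
k=(bx>-.04)&(bx<.02)&(by>.053)&(by<.1)&(z>.03);print('pad',k.sum(),np.percentile(bx[k],[2,50,98]),np.percentile(by[k],[2,50,98]),np.median(z[k]))
k=(abs(bx-.06)<.04)&(abs(by)<.03);print('deck z',np.median(z[k]))
k=(abs(bx+.07)<.05)&(abs(by)<.02)&(z>.055);print('rib',k.sum(),bx[k].mean(),by[k].mean(),z[k].max())
k=(abs(bx)<.3)&(abs(by)<.12)&(abs(by)>.055)&(z>.008)
n,lab,st,cen=cv2.connectedComponentsWithStats(k.astype(np.uint8))
for i in range(1,n):
    if st[i,4]>15:o=lab==i;print(st[i,4],'box',np.round([bx[o].min(),bx[o].max(),by[o].min(),by[o].max(),z[o].max()],3))
E
python3 fit.py
```

```text
cam pos [0.52857323 0.11551011 0.93448103]
[ 299  134   77  118 4894]
[ 0.5961 -0.0319  0.3551] 20.346660374925342 443.0625 0.2124457522067102
[ 0.5961 -0.0318  0.3591] 20.575270932983493 439.1875 0.21400268181013368
[ 0.5962 -0.0316  0.3554] 20.365729363284977 439.25 0.21222052472542496
cover bright bx,by range [-0.12470038 -0.07046864 -0.0176077 ] [-0.03662556 -0.00218452  0.03249888]
pad 170 [-0.02342685 -0.00904431  0.00524702] [0.05381175 0.06838109 0.08222943] 0.06288361816017453
deck z 0.03960579661503233
rib 49 -0.10043250447208145 -6.60575074435389e-06 0.06550534577673112
279 box [0.053 0.106 0.087 0.12  0.061]
258 box [-0.04   0.002 -0.12  -0.09   0.066]
162 box [-0.024  0.006  0.055  0.083  0.066]
137 box [-0.099 -0.056  0.092  0.12   0.041]
```

Call:
apply_moves(
  plan=[
    [[0, 0.54, 1, 0, 0, 0, -0.032], [0, 0.54, 1, 0, 0, 0, 0], [0, 0.54, 1, 0, 0, 0, 0], [0, 0.54, 1, 0, 0, 0, 0], [0, 0.54, 1, 0, 0, 0, 0], [0, 0.54, 1, 0, 0, 0, 0], [0, 0.54, 1, 0, 0, 0, 0], [0, 0.54, 1, 0, 0, 0, 0], [0, 0.54, 1, 0, 0, 0, 0], [0, 0.54, 1, 0, 0, 0, 0], [0, 0.54, 1, 0, 0, 0, 0], [0, 0.54, 1, 0, 0, 0, 0]],
  ],
)

```text
time_s: 2.3
tcp_pos: [0.4008, -0.2696, 0.2304]
ee_rot: [[-0.941, -0.337, 0.002], [-0.337, 0.941, -0.002], [-0.001, -0.003, -1.0]]
wrist_force: [0.3, -0.0, -0.4]
gripper_width: 0.173
```

Call:
apply_moves(
  plan=[
    [[0, 0.54, 1, 0, 0, 0, 0], [0, 0.54, 1, 0, 0, 0, 0], [0, 0.54, 1, 0, 0, 0, 0], [0, 0.54, 1, 0, 0, 0, 0], [0, 0.54, 1, 0, 0, 0, 0], [0, 0.54, 1, 0, 0, 0, 0], [0, 0.54, 1, 0, 0, 0, 0], [0, 0.54, 1, 0, 0, 0, 0], [0, 0.54, 1, 0, 0, 0, 0], [0, 0.54, 1, 0, 0, 0, 0], [0, 0.54, 1, -0.4, 0, 0, 0], [0, 0, 0, 0, 0, 0, 0]],
  ],
)

```text
time_s: 3.3
tcp_pos: [0.5573, 0.0248, 0.2238]
ee_rot: [[-0.939, -0.343, 0.012], [-0.343, 0.939, -0.002], [-0.011, -0.006, -1.0]]
wrist_force: [-0.9, -0.2, -0.7]
gripper_width: 0.003
```

Call:
apply_moves(
  plan=[
    [[0, 0.26, 0.16, -0.9, 0, 0.01, 0], [0, 0, 0, -1, 0, 0, 0], [0, 0, 0, -1, 0, 0, 0], [0, 0, 0, -1, 0, 0, 0], [0, 0, 0, -0.8, 0, 0, 0], [0, 0, 0, -0.5, 0, 0, 0], [0, 0, 0, 0, 0, 0, 0]],
  ],
)

```text
time_s: 3.88
tcp_pos: [0.5653, 0.03, 0.0913]
ee_rot: [[-0.938, -0.347, 0.009], [-0.347, 0.938, -0.001], [-0.008, -0.004, -1.0]]
wrist_force: [-0.1, 0.5, -0.3]
gripper_width: 0.004
```

Run:
```python
from h import *
s=sense();print(s['tcp_pos'],np.round(s['ee_rot'],3).tolist(),s['wrist_force'])
for c in('top','side'):
    p=shot(c,c+'2.png');u,v=map(int,proj(p,[.565,.03,.07]));cv2.imwrite('pics/%s2c.png'%c,cv2.resize(p['pixels'][v-50:v+50,u-60:u+60,::-1],None,fx=5,fy=5,interpolation=cv2.INTER_CUBIC))
```

```text
[0.56530312 0.03003658 0.09134467] [[-0.938, -0.347, 0.009], [-0.347, 0.938, -0.001], [-0.008, -0.004, -1.0]] [-0.12939295  0.52216357 -0.32728175]
```

View pics/side2c.png

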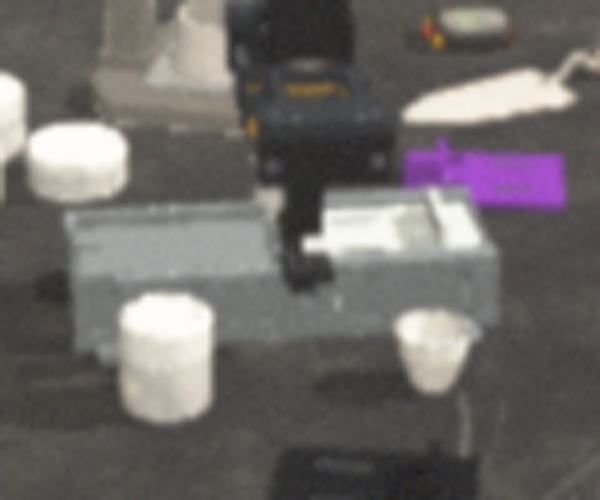

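View pics/top2c.png

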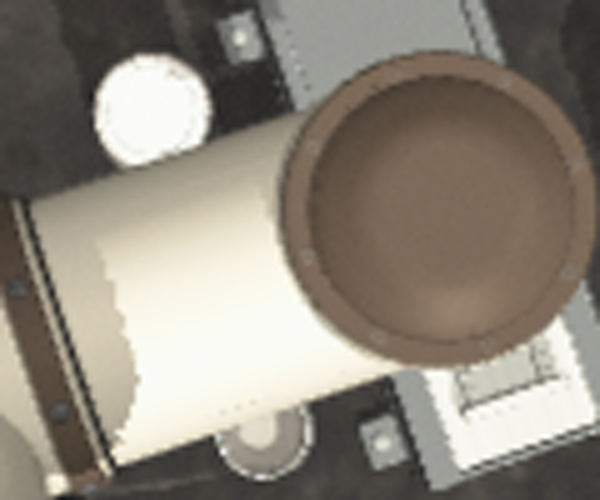

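The side crop shows the closed fingers at (300,210), directly above the pad at (305,265). Pressing down now.

Call:
apply_moves(
  plan=[
    [[0, 0, 0, -0.4, 0, 0.008, 0], [0, 0, 0, -0.3, 0, 0, 0], [0, 0, 0, -0.25, 0, 0, 0], [0, 0, 0, -0.2, 0, 0, 0], [0, 0, 0, -0.15, 0, 0, 0], [0, 0, 0, -0.1, 0, 0, 0]],
  ],
)

```text
time_s: 4.48
tcp_pos: [0.5708, 0.031, 0.0627]
ee_rot: [[-0.937, -0.349, 0.016], [-0.349, 0.937, 0.002], [-0.015, -0.003, -1.0]]
wrist_force: [-1.5, 0.5, 3.6]
gripper_width: 0.005
```

Call:
apply_moves(
  plan=[
    [[0, -0.1, 0, -0.1, 0, 0.005, 0], [0, -0.1, 0, -0.1, 0, 0, 0], [0, 0, 0, -0.12, 0, 0, 0]],
  ],
)

```text
time_s: 4.73
tcp_pos: [0.5704, 0.0317, 0.0597]
ee_rot: [[-0.936, -0.353, 0.021], [-0.353, 0.936, 0.002], [-0.02, -0.005, -1.0]]
wrist_force: [-11.9, 2.9, 29.0]
gripper_width: 0.005
```

The force rose to 29 N at tip z ≈ 52 mm, so the tab is on its firm stop. Lifting off, then moving behind the rib.

Call:
apply_moves(
  plan=[
    [[0, 0, 0, 0.5, 0, 0, 0], [0, 0, 0, 1, 0, 0.02, 0], [0, 0, 0, 1, 0, 0, 0], [0, 0, 0, 0.5, 0, 0, 0], [0, 0, 0, 0, 0, 0, 0]],
  ],
)

```text
time_s: 5.15
tcp_pos: [0.5674, 0.0316, 0.1361]
ee_rot: [[-0.936, -0.352, -0.005], [-0.352, 0.936, 0.002], [0.004, 0.004, -1.0]]
wrist_force: [0.3, -0.5, 0.4]
gripper_width: 0.005
```

Run:
```python
import numpy as np
c=np.array([.5961,-.0318]);a=np.radians(20.4);R=np.array([[np.cos(a),-np.sin(a)],[np.sin(a),np.cos(a)]])
for b in((-.1155,0),(-.1135,0),(.0205,0)):print(b,c+R@b)
from station import sense
s=sense();t=s['tcp_pos'];print(t,R.T@(t[:2]-c),np.round(s['ee_rot'],3).tolist(),s['wrist_force'])
```

```text
(-0.1155, 0) [ 0.48784393 -0.07206007]
(-0.1135, 0) [ 0.48971849 -0.07136293]
(0.0205, 0) [ 0.61531428 -0.02465427]
[0.56739881 0.03159622 0.13611824] [-0.00480296  0.06942456] [[-0.936, -0.352, -0.005], [-0.352, 0.936, 0.002], [0.004, 0.004, -1.0]] [ 0.26545367 -0.50516577  0.37361717]
```

Call:
apply_moves(
  plan=[
    [[0, -0.55, -0.7, 0, 0, 0, 0], [0, -0.55, -0.7, 0, 0, 0, 0], [0, -0.55, -0.7, 0, 0, 0, 0], [0, -0.55, -0.7, 0, 0, 0, 0], [0, -0.55, -0.7, 0, 0, 0, 0], [0, -0.55, -0.7, 0, 0, 0, 0], [0, 0, 0, 0, 0, 0, 0]],
  ],
)

```text
time_s: 5.73
tcp_pos: [0.4767, -0.0754, 0.1282]
ee_rot: [[-0.936, -0.352, -0.014], [-0.352, 0.936, 0.005], [0.011, 0.009, -1.0]]
wrist_force: [1.0, 0.0, -0.3]
gripper_width: 0.004
```

```bash
cat > b.py <<'E'
from h import *
c=np.array([.5961,-.0318]);a=np.radians(20.4);R=np.array([[np.cos(a),-np.sin(a)],[np.sin(a),np.cos(a)]])
s=sense();t=s['tcp_pos'];print(s['time_s'],'tcp',np.round(t,4),'box',np.round(R.T@(t[:2]-c),4),'zax',np.round(s['ee_rot'][:,2],3),'yaw',np.degrees(np.arctan2(-s['ee_rot'][1][0],-s['ee_rot'][0][0])),s['wrist_force'])
E
python3 b.py
python3 - <<'E'
from h import *
for c in('side','top'):
    p=shot(c,c+'3.png');u,v=map(int,proj(p,[.54,-.03,.07]));cv2.imwrite('pics/%s3c.png'%c,cv2.resize(p['pixels'][v-50:v+50,u-60:u+60,::-1],None,fx=5,fy=5,interpolation=cv2.INTER_CUBIC))
    W=cloud(p);
    cc=np.array([.5961,-.0318]);a=np.radians(20.4);D=W[...,:2]-cc;bx=D@[np.cos(a),np.sin(a)];by=D@[-np.sin(a),np.cos(a)];z=W[...,2]
    k=(bx>-.022)&(bx<.004)&(by>.056)&(by<.082)&(z>.03)&(z<.09);print(c,k.sum(),np.median(z[k]))
E
```

```text
5.7333 tcp [ 0.4767 -0.0754  0.1282] box [-0.1271  0.0007] zax [-0.014  0.005 -1.   ] yaw 20.63869440562574 [ 0.99873367  0.01859596 -0.25038824]
side 55 0.05241931297533772
top 124 0.05187877313730974
```

View pics/side3c.png

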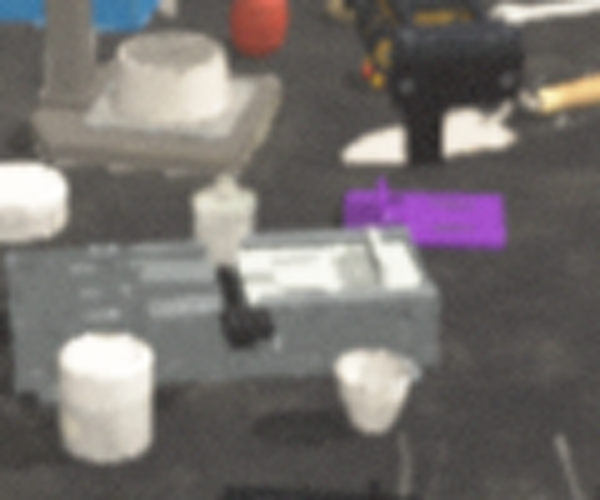

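The pad's depth reads 52 mm in both cameras, so the tab is fully in, and the rib at (378,255) in the crop is clear. Descending behind the rib.

Call:
apply_moves(
  plan=[
    [[0, 0.28, 0.08, -0.5, 0, -0.012, 0], [0, 0, 0, -0.6, 0, 0, 0], [0, 0, 0, -0.6, 0, 0, 0], [0, 0, 0, -0.4, 0, 0, 0], [0, 0, 0, 0, 0, 0, 0]],
  ],
)

```text
time_s: 6.25
tcp_pos: [0.4909, -0.0689, 0.0732]
ee_rot: [[-0.934, -0.357, 0.006], [-0.357, 0.934, 0.005], [-0.008, 0.003, -1.0]]
wrist_force: [0.1, -0.3, 0.6]
gripper_width: -0.002
```

```bash
python3 b.py
```

```text
6.25 tcp [ 0.4909 -0.0689  0.0732] box [-0.1115  0.0019] zax [ 0.006  0.005 -1.   ] yaw 20.90656328068391 [ 0.07216832 -0.30460539  0.55455504]
```

Call:
apply_moves(
  plan=[
    [[0, -0.24, -0.16, 0.1, 0, 0, -0.008], [0, 0, 0, 0, 0, 0, 0], [0, 0, 0, 0, 0, 0, 0]],
  ],
)

```text
time_s: 6.5
tcp_pos: [0.4857, -0.0719, 0.0753]
ee_rot: [[-0.936, -0.351, 0.005], [-0.351, 0.936, 0.005], [-0.007, 0.003, -1.0]]
wrist_force: [-0.3, 0.8, 0.7]
gripper_width: 0.003
```

```bash
python3 b.py
```

```text
6.5 tcp [ 0.4857 -0.0719  0.0753] box [-0.1175  0.001 ] zax [ 0.005  0.005 -1.   ] yaw 20.54179094210954 [-0.32932012  0.81814135  0.72100643]
```

Good; down 16 mm to TCP z ≈ 0.059, which puts the tip about 6 mm above the plate.

Call:
apply_moves(
  plan=[
    [[0, 0, 0, -0.3, 0, 0, 0], [0, 0, 0, -0.25, 0, 0, 0], [0, 0, 0, -0.1, 0, 0, 0], [0, 0, 0, 0, 0, 0, 0]],
  ],
)

```text
time_s: 6.83
tcp_pos: [0.4871, -0.0715, 0.0595]
ee_rot: [[-0.936, -0.351, 0.011], [-0.351, 0.936, 0.006], [-0.012, 0.002, -1.0]]
wrist_force: [0.2, -0.7, -0.1]
gripper_width: 0.004
```

```bash
python3 b.py;python3 - <<'E'
from h import *
p=shot('side','side4.png');u,v=map(int,proj(p,[.52,-.05,.06]));cv2.imwrite('pics/side4c.png',cv2.resize(p['pixels'][v-35:v+35,u-45:u+45,::-1],None,fx=7,fy=7,interpolation=cv2.INTER_CUBIC))
E
```

```text
6.8333 tcp [ 0.4871 -0.0715  0.0595] box [-0.116   0.0008] zax [ 0.011  0.006 -1.   ] yaw 20.553285003092572 [ 0.18837539 -0.67220487 -0.13081   ]
```

View pics/side4c.png

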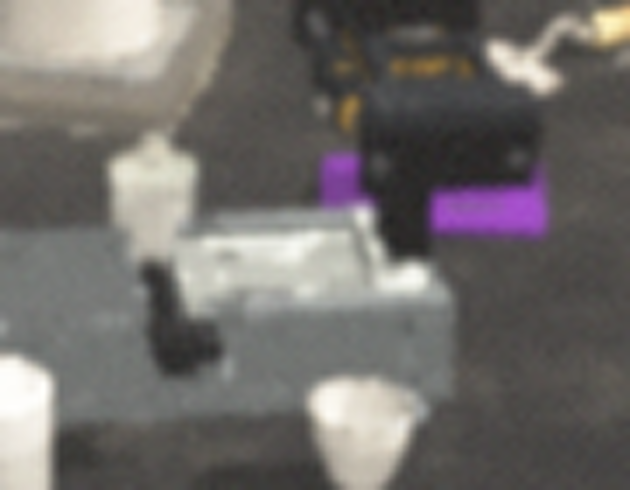

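The fingers sit just behind the rib: fingers at (405,230), rib at (368,235). Pushing along the box's x.

Call:
apply_moves(
  plan=[
    [[0, 0.1, 0.035, 0, 0, 0, 0], [0, 0.19, 0.07, 0, 0, 0, 0], [0, 0.19, 0.07, 0, 0, 0, 0], [0, 0.19, 0.07, 0, 0, 0, 0], [0, 0.19, 0.07, 0, 0, 0, 0], [0, 0.19, 0.07, 0, 0, 0, 0], [0, 0.19, 0.07, 0, 0, 0, 0], [0, 0.1, 0.035, 0, 0, 0, 0]],
  ],
)

```text
time_s: 7.55
tcp_pos: [0.523, -0.0584, 0.0596]
ee_rot: [[-0.936, -0.351, 0.008], [-0.351, 0.936, 0.005], [-0.009, 0.002, -1.0]]
wrist_force: [0.0, -0.6, 0.2]
gripper_width: 0.008
```

```bash
python3 b.py;python3 - <<'E'
from h import *
p=shot('side','side5.png');u,v=map(int,proj(p,[.54,-.05,.06]));cv2.imwrite('pics/side5c.png',cv2.resize(p['pixels'][v-35:v+35,u-45:u+45,::-1],None,fx=7,fy=7,interpolation=cv2.INTER_CUBIC))
E
```

```text
7.55 tcp [ 0.523  -0.0584  0.0596] box [-0.0778  0.0006] zax [ 0.008  0.005 -1.   ] yaw 20.52811635757962 [ 0.02219547 -0.56423859  0.15249603]
```

View pics/side5c.png

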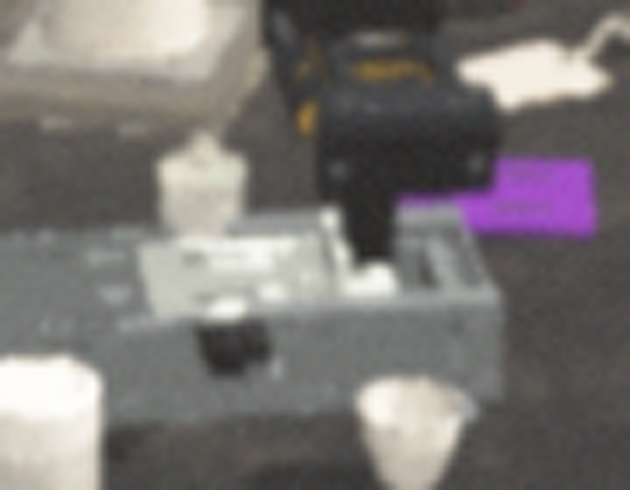

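The cover has slid over the slot and the opening is showing behind it at (430,265). Continuing.

Call:
apply_moves(
  plan=[
    [[0, 0.15, 0.055, 0, 0, 0, 0], [0, 0.2, 0.075, 0, 0, 0, 0], [0, 0.2, 0.075, 0, 0, 0, 0], [0, 0.2, 0.075, 0, 0, 0, 0], [0, 0.2, 0.075, 0, 0, 0, 0], [0, 0.2, 0.075, 0, 0, 0, 0], [0, 0.2, 0.075, 0, 0, 0, 0], [0, 0.2, 0.075, 0, 0, 0, 0], [0, 0.2, 0.075, 0, 0, 0, 0], [0, 0.2, 0.075, 0, 0, 0, 0], [0, 0.2, 0.075, 0, 0, 0, 0], [0, 0.1, 0.035, 0, 0, 0, 0]],
  ],
)

```text
time_s: 8.6
tcp_pos: [0.5848, -0.0353, 0.0595]
ee_rot: [[-0.936, -0.351, 0.007], [-0.351, 0.936, 0.005], [-0.008, 0.002, -1.0]]
wrist_force: [-0.6, -1.8, 0.4]
gripper_width: 0.008
```

```bash
python3 b.py;python3 - <<'E'
from h import *
p=shot('side','side6.png');u,v=map(int,proj(p,[.58,-.04,.06]));cv2.imwrite('pics/side6c.png',cv2.resize(p['pixels'][v-35:v+35,u-45:u+45,::-1],None,fx=7,fy=7,interpolation=cv2.INTER_CUBIC))
E
```

```text
8.6 tcp [ 0.5848 -0.0353  0.0595] box [-0.0118  0.0007] zax [ 0.007  0.005 -1.   ] yaw 20.5312499123668 [-0.5755044  -1.83454712  0.40826409]
```

View pics/side6c.png

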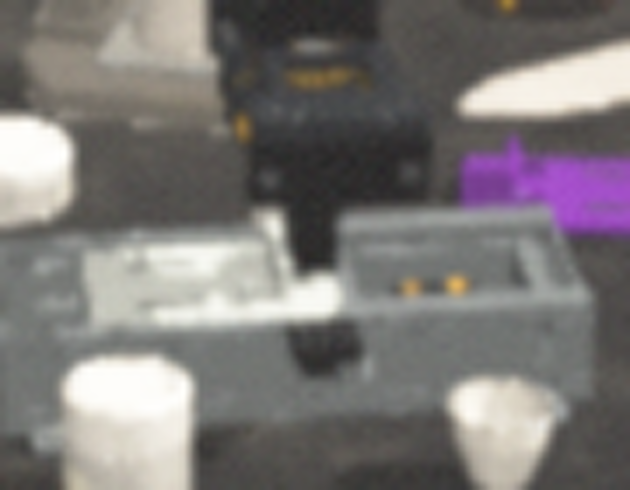

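Call:
apply_moves(
  plan=[
    [[0, 0.15, 0.055, 0, 0, 0, 0], [0, 0.2, 0.075, 0, 0, 0, 0], [0, 0.2, 0.075, 0, 0, 0, 0], [0, 0.2, 0.075, 0, 0, 0, 0], [0, 0.2, 0.075, 0, 0, 0, 0], [0, 0.12, 0.045, 0, 0, 0, 0], [0, 0.06, 0.02, 0, 0, 0, 0]],
  ],
)

```text
time_s: 9.23
tcp_pos: [0.6158, -0.0237, 0.0594]
ee_rot: [[-0.936, -0.351, 0.006], [-0.351, 0.937, 0.005], [-0.007, 0.002, -1.0]]
wrist_force: [-1.7, -0.3, 0.6]
gripper_width: 0.004
```

```bash
python3 b.py
```

```text
9.2333 tcp [ 0.6158 -0.0237  0.0594] box [0.0212 0.0007] zax [ 0.006  0.005 -1.   ] yaw 20.525764623040544 [-1.72700445 -0.32827505  0.57365321]
```

Back off 10 mm, lift straight up, then move clear of the view toward the base.

Call:
apply_moves(
  plan=[
    [[0, -0.25, -0.09, 0, 0, 0, 0], [0, -0.15, -0.05, 0.2, 0, 0, 0], [0, 0, 0, 1, 0, 0, 0], [0, 0, 0, 1, 0, 0, 0], [0, 0, 0, 1, 0, 0, 0], [0, -0.5, -0.5, 1, 0, 0, 0], [0, -0.7, -1, 0.5, 0, 0, 0], [0, -0.7, -1, 0, 0, 0, 0], [0, -0.7, -1, 0, 0, 0, 0], [0, -0.7, -1, 0, 0, 0, 0], [0, -0.7, -1, 0, 0, 0, 0], [0, -0.7, -1, 0, 0, 0, 0]],
  ],
)

```text
time_s: 10.23
tcp_pos: [0.4831, -0.192, 0.187]
ee_rot: [[-0.933, -0.36, 0.021], [-0.36, 0.933, 0.004], [-0.021, -0.004, -1.0]]
wrist_force: [0.0, -0.1, -0.1]
gripper_width: 0.005
```

Call:
apply_moves(
  plan=[
    [[0, -0.3, -1, 0, 0, 0, 0], [0, -0.3, -1, 0, 0, 0, 0], [0, -0.3, -1, 0, 0, 0, 0], [0, -0.3, -1, 0, 0, 0, 0], [0, -0.3, -1, 0, 0, 0, 0], [0, 0, -0.5, 0, 0, 0, 0], [0, 0, 0, 0, 0, 0, 0]],
  ],
)

```text
time_s: 10.82
tcp_pos: [0.4355, -0.3388, 0.1923]
ee_rot: [[-0.935, -0.355, 0.031], [-0.355, 0.935, 0.001], [-0.029, -0.01, -1.0]]
wrist_force: [0.3, 0.4, 0.3]
gripper_width: 0.005
```

```bash
python3 b.py;cat > chk.py <<'E'
from h import *
for c in('side','top'):
    p=shot(c,c+'7.png');u,v=map(int,proj(p,[.6,-.03,.05]));cv2.imwrite('pics/%s7c.png'%c,cv2.resize(p['pixels'][v-60:v+60,u-70:u+70,::-1],None,fx=5,fy=5,interpolation=cv2.INTER_CUBIC))
    W=cloud(p)
    cc=np.array([.5961,-.0318]);a=np.radians(20.4);D=W[...,:2]-cc;bx=D@[np.cos(a),np.sin(a)];by=D@[-np.sin(a),np.cos(a)];z=W[...,2]
    k=(bx>-.022)&(bx<.004)&(by>.056)&(by<.082)&(z>.03)&(z<.09);print(c,'pad',k.sum(),np.median(z[k]))
    g=p['pixels'].astype(float).mean(-1);w=(g>185)&(abs(bx)<.13)&(abs(by)<.045)&(z>.03);print('bright',np.percentile(bx[w],[1,50,99]),np.percentile(by[w],[1,50,99]))
    k=(abs(by)<.02)&(z>.057)&(z<.08)&(abs(bx)<.12);print('rib',k.sum(),bx[k].mean(),by[k].mean())
    for lo,hi in((.01,.022),(.05,.07),(.09,.11)):
        k=(abs(by)<.03)&(bx>lo)&(bx<hi);print('plate z',lo,np.median(z[k]))
    k=(abs(bx)<.3)&(abs(by)<.12)&(abs(by)>.055)&(z>.008)
    n,lab,st,cen=cv2.connectedComponentsWithStats(k.astype(np.uint8))
    if c=='top':
      for i in range(1,n):
        if st[i,4]>15:o=lab==i;print(st[i,4],'box',np.round([bx[o].min(),bx[o].max(),by[o].min(),by[o].max(),z[o].max()],3))
E
python3 chk.py
```

```text
10.8167 tcp [ 0.4355 -0.3388  0.1923] box [-0.2576 -0.2318] zax [ 0.031  0.001 -1.   ] yaw 20.7804149262464 [0.30760013 0.44894757 0.27876854]
side pad 54 0.05203981132643755
bright [0.00893975 0.06603033 0.11889704] [-0.04281166  0.0003215   0.04148702]
rib 12 0.03595100803697246 0.0023959471324279317
plate z 0.01 0.04638091528296424
plate z 0.05 0.04606631831440893
plate z 0.09 0.04626998605618635
top pad 126 0.05174815177955236
bright [0.01161145 0.06479636 0.11917374] [-0.04043359 -0.00122915  0.03766576]
rib 45 0.035907774223974766 0.0009319732078416727
plate z 0.01 0.04441796772259181
plate z 0.05 0.044779558944015696
plate z 0.09 0.04471369183550421
278 box [0.053 0.106 0.087 0.12  0.061]
259 box [-0.039  0.003 -0.12  -0.09   0.067]
157 box [-0.024  0.006  0.055  0.083  0.056]
5609 box [-0.204 -0.09  -0.12  -0.055  0.577]
139 box [-0.1   -0.057  0.091  0.12   0.039]
```

View pics/top7c.png

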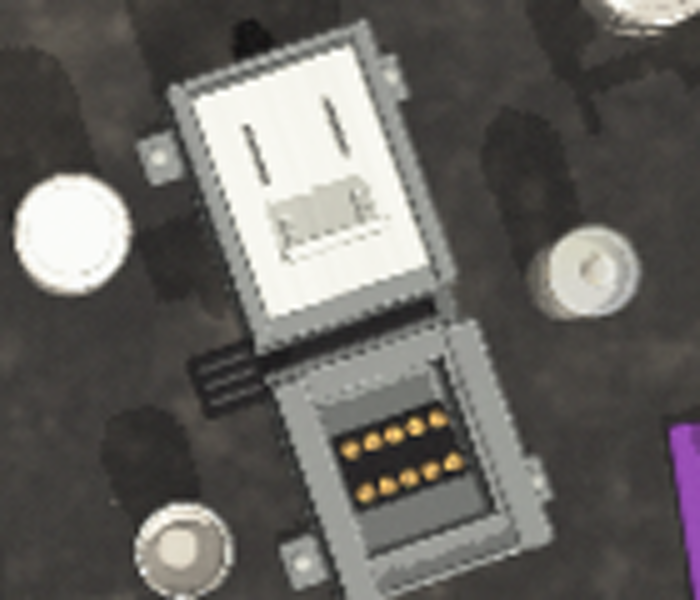

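View pics/side7c.png

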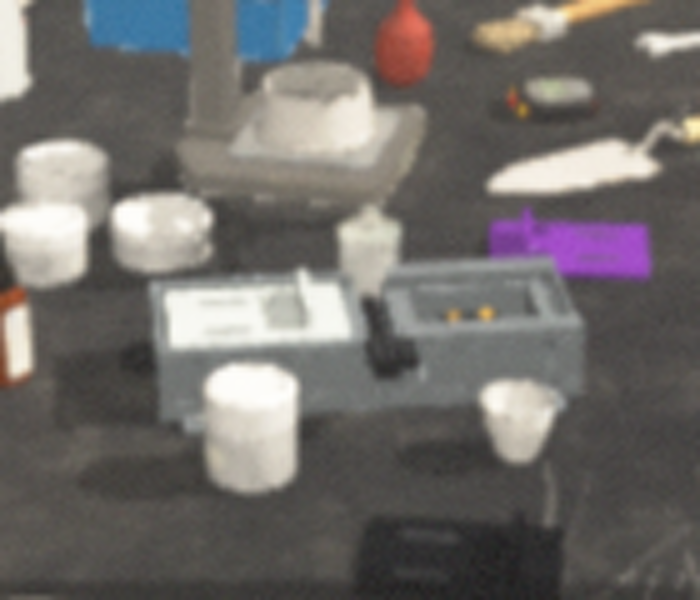

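The cover lies flat on the deck at about box x = 65–66, with its trailing edge near x = +10 and past the slot. The tab is in, the terminals are exposed, and the nearby things haven't moved. Handing in.

```bash
python3 -c "
from station import finish_job
print(finish_job())"
```

```text
the job is handed in; nothing more can be done
None
```

The terminal box is open. I pressed the snap tab down to its firm stop, then pushed the aluminium cover by its rib with closed fingers along the rails onto the deck. I then backed the arm off clear of everything and handed the job in at about 11 s.

- **Tab:** both cameras read the pad top at about 52 mm, which is fully in. The force at the stop reached about 29 N.
- **Cover:** it lies flat at about box x = 65–66 mm, with its upper face reading 44–46 mm across the plate. Its trailing edge is about 10 mm past the deck's start, clear of the slot, and the terminals are exposed.
- **Surroundings:** the crucible, sample tin and weighing bottle are where they were, within about 1 mm. The mallet and bowl were not re-measured, but the arm never went near them. The black and purple look-alike plates were left alone.
- **Disagreements:** the two cameras differ by about 1.5 mm on the plate's height, which is within their calibration. No check failed.

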